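# Close the filter unit's drop-down door and start its captive bolt

## Robot

A 7-joint arm with a two-finger parallel gripper is mounted at the origin on a cart in front of the work surface, level with it; the furniture and walls round the work are solid. World frame = base frame: x ahead of the robot, y to its left, z up, the work surface at z = 0. Lengths are in mm, angles in rad, forces in N, time in s.
With the tool pointing down it reaches from about 350 to 900 mm from the base axis. Payload 19.9 kg.
Tool frame: the origin (TCP) lies midway between the tips of the shut fingers; the grasp point (between the pads) lies 19 mm behind it; z points along the fingers, y is the line along which they close (so a half turn about z gives the same grasp; the last joint's range is limited). The gripper opens to 94 mm and grips with 3 to 60 N. Pads are 16 mm wide; open, the fingers measure 119 mm over their backs; the gripper's body (75 mm by 177 mm) begins 78 mm behind the grasp point.
Start: joints at [-1.379, 0.417, -0.01, 1.614, 0.005, 1.111, -0.053], TCP at [144.18, 608.121, 205.425] pointing down, gripper open.
Joint ranges: [-2.81, 2.81], [-0.39, 2.02], [-1.27, 1.25], [0.06, 2.57], [-1.19, 4.33], [0.19, 2], [-2.82, 2.82]. Speed limits (rad/s): [1.89, 1.89, 2.39, 2.39, 3.01, 3.01, 3.01].

## Interface

Orientations are given as a unit quaternion [w, x, y, z].
In Python, from bench import env, set_gripper, solver, sensors, vision, sign_off gives the robot as it stands. Calls block until the motion is done:
- env.reach(position, orientation): joint-space move of the TCP to a pose.
- env.move_straight(position, attitude=None, velocity=150, max_force=None): straight line of the TCP; attitude=None keeps the orientation; velocity is the mean speed in mm/s. With max_force (N) it stops when the force on the tool has changed by that much, and returns True; else False.
- env.move_joints(angles): joint-space move.
- set_gripper(opening, force=None): finger opening in mm; force is the grip in N (None keeps the last); returns when the fingers have stopped.
- env.sleep(seconds).
- solver.ik(position, orientation): joint angles nearest the present ones, or None.
- sensors.get_obs(): the state.
- vision.capture(name): name is "scene" or "top"; returns a dict with "img" (384x512x3 uint8, red, green, blue), "range_z" (384x512 float32, mm along the optical axis (not along the pixel's ray), 0 where there is no reading), "fx", "fy", "cx", "cy" (pixels), "R" (3x3) and "t" (3): a world point X has camera coordinates R X + t. Camera axes: x right, y down, z forward; pixel columns grow to the right and rows downward; lengths in mm; the calibration is good to about 2 mm. A picture is of the moment at which its call begins.
A pose or a line that the arm cannot do raises env.IKError and nothing moves.
- sign_off(): hands the job in; it is judged then, once.
The state is a dict: "time_s": time; "joint_positions": joint angles; "joint_velocities": joint speeds; "joint_efforts": joint torques, N m; "eef_pos": TCP position; "tool_rot": TCP orientation; "wrist_force": force on the tool from outside, world axes, zero at the start; "moment": the same for the moment, N m; "width": finger opening in mm; "grasp_force": force on a finger pad.
Only numpy, scipy, OpenCV 4.12 (cv2) and the standard library are available. Lean on these libraries where they do the work, as an engineer would, in place of code of your own. Each camera call takes 0.05 s, during which the arm holds its last target. There are 200 camera calls.

## Task

The bottom-hinged front door of the white bench air-filter unit has been left hanging open: push it up fully shut. Then take the black fluted knob of the captive bolt in the door's lip, press it down lightly onto the nut below and, still pressing, turn it backward (anticlockwise from above) until you feel the thread drop; turn it forward (clockwise) one full turn from there so that the thread is started, and finish while still holding the knob, without forcing the thread or pushing the things round about out of place.

Things in the scene. Friction and masses are not known exactly. Their poses are not given: they have to be found in the camera images.
- filter_unit: white bench air-filter unit, fixed to the worktop, 170 mm deep, 240 mm wide, 145 mm high, a blue-framed pleated filter behind its front opening. Origin on the worktop under its centre; its front looks along its own -x, z is up. It stands somewhere in front of the robot, turned up to 0.2 rad either way.
- front_door (a joint): opening angle of the white front door, rad: 0 = shut (upright, against its stop), grows as its top comes out and down towards the robot, limit 1.15. It starts between 0.5 and 1.0. Stiff hinge: the door stays where it is left; about 10 N across its top edge moves it. The panel is 236 mm wide, 10 mm thick; a steel bar handle 80 mm long stands 22 mm out of its middle, 100 mm above the hinge.
- front_door_hinge (a point): middle of the door's hinge line, 22 mm above the worktop, 91 mm in front of the unit's centre; its axes turn with the door: y along the hinge (the unit's y), z up the door panel, x from the door's outer face into the unit. When shut they are the unit's axes.
- door_edge (a point): middle of the door's top outer edge, where the panel meets the lip; in the hinge point's frame at x = -6 mm, z = 130 mm. The lip, a 5 mm plate as wide as the door, runs 66 mm from this edge along +x; shut, it lies over the unit's top, upper face 152 mm above the worktop. Shut fingers can push the edge at 85 mm either side of the middle, clear of knob and handle.
- bolt_knob (a point): centre of the bolt's round black fluted knob (44 mm diameter, 24 mm high, orange disc on top); z is the bolt's axis. In the hinge point's frame at x = 32, y = 0, z = 180 mm while the bolt is raised; with the door shut that is 202 mm above the worktop, the knob's underside 28 mm above the dark bush (35 mm across, 10 mm high) on the lip. Grip it from above at any yaw; nothing else within 60 mm.
- bolt_turn (a joint): turning angle of the bolt, rad; grows as it turns forward (clockwise seen from above, right-hand thread). Light to turn, any number of turns. The count begins anywhere between 1.2 and 3.7; the thread drops within 3.8 rad of backward turning from the start.
- clamp_bolt: the whole captive bolt with its knob. It slides in the lip along its axis by up to 28 mm and starts fully raised; a seal ring's drag (1.5 N) keeps it at the height where it is left. Origin at its lower end, on the axis, 55 mm below the knob's centre; z along the axis.
- bolt_tip (a point): lower end of the bolt on its axis (the clamp_bolt's origin). The thread, 6 mm pitch, one start, 21 mm across, begins at this end. With the door shut and the bolt raised this is 6 mm above nut_mouth. Pressed down, the thread's end first rides on top of the nut's thread, with bolt_tip 1 to 4 mm below nut_mouth.
- float_nut: brass nut, 35 mm diameter, held under a hole in the steel rail on the unit's top, right below the bolt when the door is shut. It cannot turn; it can be pushed down up to 10 mm against a spring (1.5 N at first, 1.5 N more for each mm) and comes back up. Origin in the middle of its upper face, z up.
- nut_mouth (a point): middle of the nut's upper face, 141 mm above the worktop when not pressed. Pressed and turned backward, the bolt climbs 6 mm a turn, pushing the nut down; at the drop bolt and nut close by 6 mm and the pressing force falls 3 N or more. Press down again a little, then one turn forward takes bolt_tip from 6 to 12 mm below nut_mouth; if the nut is pressed 6 mm down first, the hand need not follow.
- timer: small white kitchen-type timer with grey and red keys, 62 x 62 x 18 mm; origin under its centre
- tip_box_teal: teal box of white pipette tips, 82 x 122 x 56 mm; origin under its centre
- blender_base: dark grey round blender base, 116 mm across, 182 mm tall; origin under its centre
- bottle_redcap: white bottle with a red cap, 91 mm across, 199 mm tall; origin under its centre
- dropper_bottle: brown dropper bottle with a black bulb, 31 mm across, 107 mm tall; origin under its centre
- tube50_6: red-capped clear centrifuge tube lying on its side, 116 x 36 mm; origin under its middle

How it is judged (in metres and radians):
On the way, in this order (a step that is already met when the one before it is completed fails the run):
1. the door is pushed up shut (value of joint front_door below 0.04 rad), for 0.2 s.
2. the bolt is pressed down onto the nut's thread, before it has been turned back to the drop (contact force between clamp_bolt and float_nut above 0.5 N and value of joint bolt_turn above 0.4 rad and value of joint front_door below 0.06 rad), for 0.1 s.
3. turned backward, the bolt has dropped into the nut's thread (bolt_tip at least 3.5 mm below nut_mouth, bolt_turn below 0.4) (value of joint bolt_turn below 0.4 rad and z of bolt_tip in the frame of nut_mouth below -0.0035 m and value of joint front_door below 0.06 rad), for 0.1 s.
At the end, for the whole second after the job is handed in: the door is shut (within 0.05 rad), the thread is started by one turn (bolt_tip 9.7 to 13.3 mm below nut_mouth: about 0.8 to 1.2 turns past the drop), and the fingers still hold the bolt's knob (over 2 N) with the bolt still (value of joint front_door below 0.05 rad and z of bolt_tip in the frame of nut_mouth between -0.0133 and -0.0097 m and contact force between the fingers and clamp_bolt above 2 N and velocity of joint bolt_turn between -0.2 and 0.2 rad/s); the arm keeps its last pose, push and grip.
It fails at once if the thread is forced (over 25 N between bolt and nut) (contact force between clamp_bolt and float_nut above 25 N).
It fails at once if one of the things round about is moved by more than 30 mm (distance of any of timer, tip_box_teal, blender_base, bottle_redcap, dropper_bottle, tube50_6 from where it was at the start of the episode above 0.03 m).
It also fails if it takes over 70 s, if anything falls off the work surface, if the arm or the gripper's body presses on something with over 40 N, if the wrist force passes 120 N, or if a joint passes its speed limit or range.

## Working session

There is one attempt and no reset: what is moved stays moved. The work goes in short steps, each a Python script; the robot and the scene stay as the last script left them, time stands still between calls to the robot, and variables do not carry over. Pictures are saved under pics/ and viewed, at most 10 in all, crops included, and the job is handed in when it is done.

```bash
mkdir -p pics; ls; python3 - <<'E'
from bench import *
import cv2,numpy as np
for n in("scene","top"):
    c=vision.capture(n); cv2.imwrite(f"pics/{n}0.png",c["img"][:,:,::-1]); np.savez(f"{n}0.npz",**c)
    print(n,c["R"],c["t"],c["fx"])
print(sensors.get_obs())
E
```

```text
pics
scene [[ 0.72336576 -0.69041439  0.00836335]
 [-0.35880561 -0.38622388 -0.84975858]
 [ 0.58991568  0.61168544 -0.52710569]] [-426.51533478  305.32583947 1154.2711435 ] 353.2847989567719
top [[ 0.01915372 -0.99980443 -0.004923  ]
 [-0.98994987 -0.01827443 -0.14023301]
 [ 0.14011562  0.00755951 -0.99010629]] [ -24.74139436  557.55829835 1367.84465362] 346.5379187159735
{'time_s': 0.1, 'joint_positions': array([-1.37949554,  0.4179122 , -0.01034049,  1.61411185,  0.0046837 ,
        1.11071479, -0.05301098]), 'joint_velocities': array([ 6.53994988e-05, -1.36532536e-03, -4.48368483e-04, -2.13163646e-03,
        9.00564665e-04, -7.99787967e-04, -7.23334767e-05]), 'joint_efforts': array([ 1.64989633e-03, -8.52568817e+01,  6.39959257e-01, -4.26699150e+01,
       -4.89848724e-02,  1.63412467e-02, -7.11739276e-06]), 'eef_pos': array([144.09414438, 607.80590376, 204.88986588]), 'tool_rot': array([-3.66926053e-05,  1.16125765e-01,  9.93234359e-01, -5.59790664e-04]), 'wrist_force': array([-0.59010122,  0.22036932,  0.31769869]), 'moment': array([0.00712396, 0.00804127, 0.02666858]), 'grasp_force': 0.0, 'width': 93.63348841871102}
```

View pics/scene0.png

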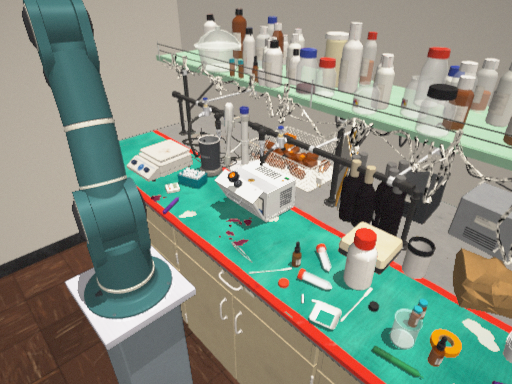

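View pics/top0.png

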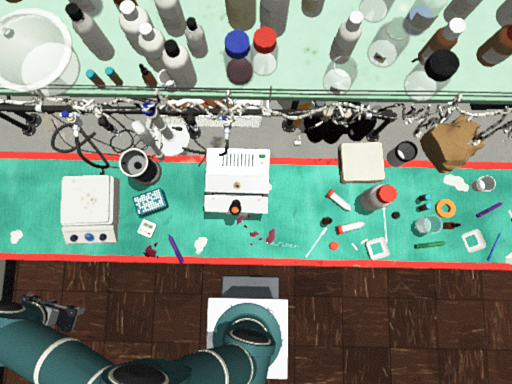

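The unit stands at about (237,180) in the top view, with the door leaning towards the robot and the orange-topped knob at (235,208). Next I'll fit the pose from the depth images.

```bash
cat > h.py <<'E'
import numpy as np,cv2
def cloud(c):
    z=c["range_z"].astype(float); v,u=np.mgrid[:384,:512]
    p=np.stack([(u-c["cx"])/c["fx"]*z,(v-c["cy"])/c["fy"]*z,z],-1)
    P=(p-c["t"])@c["R"]; P[z<=0]=np.nan
    return P
def orange(c,box):
    P=cloud(c); h=cv2.cvtColor(c["img"],cv2.COLOR_RGB2HSV)
    m=(h[...,0]>3)&(h[...,0]<22)&(h[...,1]>150)&(h[...,2]>130)
    b=np.zeros_like(m); b[box[0]:box[1],box[2]:box[3]]=1
    return P[m&b]
E
python3 - <<'E'
from h import *
for n,b in(("top",(195,225,220,250)),("scene",(165,190,220,250))):
    c=dict(np.load(n+"0.npz")); P=cloud(c)
    o=orange(c,b); print(n,"orange",len(o),np.nanmedian(o,0).round(1))
    m=(P[...,0]>350)&(P[...,0]<800)&(P[...,1]>-200)&(P[...,1]<220)
    t=P[m&(abs(P[...,2]-145)<6)]
    print(len(t),"rect",cv2.minAreaRect(t[:,:2].astype(np.float32)),"zmed",np.median(t[:,2]))
    # rows along the unit centre
    if n=="top":
        for u in(215,225,245,258):print(u,[tuple(P[v,u].round().astype(int)) for v in range(150,222,4) if np.isfinite(P[v,u,0])])
        cv2.imwrite("pics/crop.png",cv2.resize(c["img"][130,:,::-1][None] if 0 else c["img"][130:240,180:310,::-1],None,fx=5,fy=5,interpolation=cv2.INTER_CUBIC))
    else:
        cv2.imwrite("pics/crops.png",cv2.resize(c["img"][130:240,190:320,::-1],None,fx=5,fy=5,interpolation=cv2.INTER_CUBIC))
E
```

```text
top orange 36 [485.5  52.1 205.4]
2893 rect ((640.498779296875, 72.86981964111328), (291.7969970703125, 312.6957702636719), 89.61055755615234) zmed 146.20777037244542
215 [(np.int64(717), np.int64(134), np.int64(146)), (np.int64(701), np.int64(134), np.int64(146)), (np.int64(686), np.int64(134), np.int64(145)), (np.int64(670), np.int64(133), np.int64(148)), (np.int64(653), np.int64(132), np.int64(152)), (np.int64(639), np.int64(132), np.int64(146)), (np.int64(623), np.int64(131), np.int64(148)), (np.int64(608), np.int64(131), np.int64(145)), (np.int64(594), np.int64(131), np.int64(142)), (np.int64(577), np.int64(129), np.int64(149)), (np.int64(562), np.int64(129), np.int64(149)), (np.int64(566), np.int64(144), np.int64(20)), (np.int64(530), np.int64(126), np.int64(161)), (np.int64(516), np.int64(127), np.int64(151)), (np.int64(502), np.int64(127), np.int64(143)), (np.int64(488), np.int64(128), np.int64(136)), (np.int64(485), np.int64(143), np.int64(1)), (np.int64(468), np.int64(142), np.int64(3))]
225 [(np.int64(702), np.int64(91), np.int64(204)), (np.int64(692), np.int64(92), np.int
[... 1890 characters left out ...]
 np.int64(147)), (np.int64(612), np.int64(-32), np.int64(142)), (np.int64(596), np.int64(-32), np.int64(144)), (np.int64(581), np.int64(-32), np.int64(146)), (np.int64(566), np.int64(-33), np.int64(145)), (np.int64(556), np.int64(-33), np.int64(109)), (np.int64(533), np.int64(-33), np.int64(165)), (np.int64(519), np.int64(-33), np.int64(156)), (np.int64(505), np.int64(-34), np.int64(148)), (np.int64(491), np.int64(-34), np.int64(140)), (np.int64(488), np.int64(-35), np.int64(2)), (np.int64(471), np.int64(-35), np.int64(1))]
scene orange 28 [488.   51.4 206.3]
1335 rect ((624.6349487304688, 33.810211181640625), (404.26702880859375, 297.342041015625), 82.66246795654297) zmed 145.28382339325083
```

View pics/crop.png

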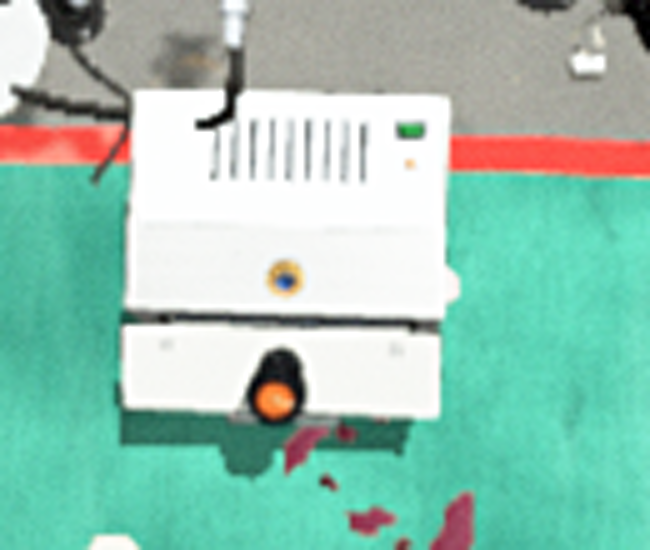

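View pics/crops.png

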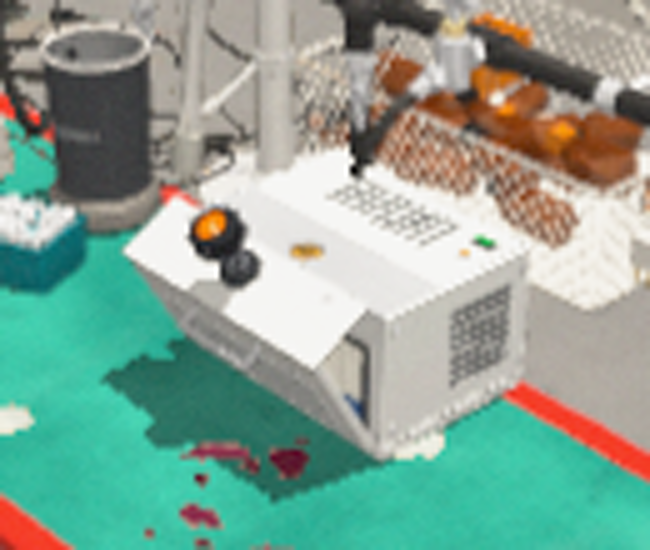

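```bash
python3 - <<'E'
from h import *
c=dict(np.load("top0.npz")); P=cloud(c)
def ray(u,v,z):
    d=c["R"].T@np.array([(u-c["cx"])/c["fx"],(v-c["cy"])/c["fy"],1]); o=-c["R"].T@c["t"]
    return (o+d*(z-o[2])/d[2])
f=lambda x,y,z:ray(180+(x+.5)/5-.5,130+(y+.5)/5-.5,z)
K=[f(134,88,145),f(450,97,145),f(443,320,145),f(128,312,145)]
for k in K:print(k.round(1))
yaw=[np.arctan2(-(b-a)[0],(a-b)[1]) for a,b in((K[0],K[1]),(K[3],K[2]))]
d=K[0]-K[3];e=K[1]-K[2]
# unit y direction = from right corner to left corner
for a,b in((K[0],K[1]),(K[3],K[2])):
    w=a-b;print("width",np.linalg.norm(w),"yaw",np.arctan2(-w[0],w[1]))
for w in(d,e):print("depth",np.linalg.norm(w),"yaw",np.arctan2(w[1],w[0]))
print("nut",f(285,277,143))
a,b=f(122,411,0),f(440,417,0)
# door lip plane fit: lip region in top view
u0,u1,v0,v1=206,266,196,211
L=P[v0:v1,u0:u1].reshape(-1,3); L=L[np.isfinite(L[:,0])&(L[:,2]>120)&(L[:,2]<170)]
q,*_=np.linalg.lstsq(np.c_[L[:,:2],np.ones(len(L))],L[:,2],rcond=None)
r=L[:,2]-np.c_[L[:,:2],np.ones(len(L))]@q; L=L[abs(r)<8]
q,*_=np.linalg.lstsq(np.c_[L[:,:2],np.ones(len(L))],L[:,2],rcond=None);print("lip slope",np.arctan(np.hypot(*q[:2])),"dir",np.arctan2(q[1],q[0]))
Q=P[np.isfinite(P[...,0])]; S=np.load("scene0.npz");S=cloud(dict(S));Q=np.r_[Q,S[np.isfinite(S[...,0])]]
for x in range(560,900,40):
    s=Q[(abs(Q[:,0]-x)<20)&(abs(Q[:,1]-60)<200)&(Q[:,2]>185)]
    print(x,len(s),np.histogram(s[:,2],[185,220,260,300,350,400,500,600,800])[0])
E
```

```text
[727.9 167.9 145. ]
[725.1 -74.2 145. ]
[552.6 -71.1 145. ]
[554.3 165.8 145. ]
width 242.12315229576706 yaw -0.011564362504844439
width 236.91751376532739 yaw -0.007252235138535867
depth 173.6137817309947 yaw 0.012109065152331868
depth 172.54701419450765 yaw -0.01792900003105904
nut [583.52226607  48.54214951 143.        ]
lip slope 0.5078743408219797 dir -0.009181901513629532
560 0 [0 0 0 0 0 0 0 0]
600 0 [0 0 0 0 0 0 0 0]
640 0 [0 0 0 0 0 0 0 0]
680 17 [17  0  0  0  0  0  0  0]
720 73 [44 29  0  0  0  0  0  0]
760 1301 [  1 132  12  43 469 643   1   0]
800 3844 [  77  228   80   54   42 2394  968    1]
840 4998 [   8  887    3    0    0 1638 1701  761]
880 3311 [   0   27    0    4    2 1197 1628  453]
```

Measured values: hinge ≈ (549, 48, 22), yaw ≈ -0.009, door angle ≈ 0.50. The observed knob position agrees with this, and the nut is at about (583, 48.5). I'll shut the door with closed fingers at y = -37, turning the gripper so its body stays clear of the knob.

```bash
python3 - <<'E'
from bench import *
import numpy as np,cv2
from h import *
s=.70710678
qs=[[0,s,s,0],[0,-s,s,0]]
for q in qs:
    j=solver.ik([425,-37,120],q); print(None if j is None else np.round(j,2))
q=min((q for q in qs if solver.ik([425,-37,120],q) is not None),key=lambda q:abs(solver.ik([425,-37,120],q)[6]))
set_gripper(0,60)
env.reach([250,330,420],q); env.reach([400,-37,330],q)
env.move_straight([425,-37,120],velocity=250)
w0=sensors.get_obs()["wrist_force"]
hit=env.move_straight([546,-37,120],velocity=60,max_force=28)
o=sensors.get_obs();print(hit,o["eef_pos"],o["wrist_force"]-w0,o["time_s"],o["width"])
c=vision.capture("scene");np.savez("s1.npz",**c);cv2.imwrite("pics/s1.png",cv2.resize(c["img"][100:240,170:340,::-1],None,fx=4,fy=4))
E
```

```text
[-0.78  0.26  0.9   2.19 -0.28  0.81  0.3 ]
[-0.93  0.33  1.1   2.19 -0.4   0.84 -2.72]
True [532.2487081  -37.18384089 119.31523382] [-2.43543229  0.9535175   2.50237652] 7.4417 0.5827038554968812
```

View pics/s1.png

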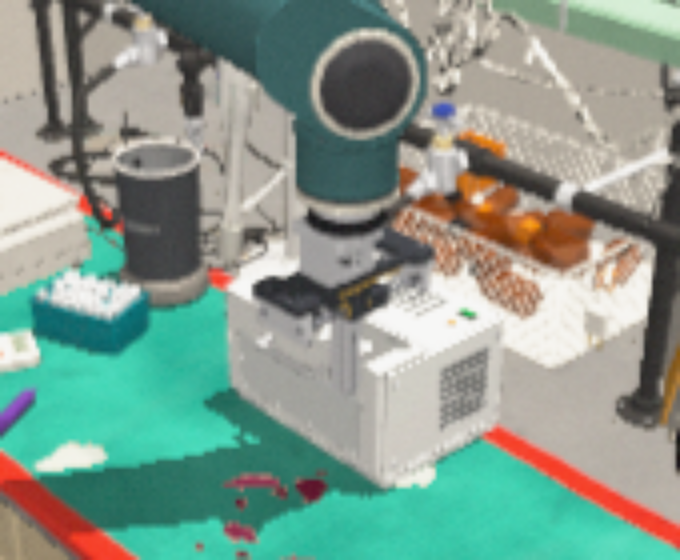

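The door looks shut and the gripper is at x = 532, close to the 531 I expected. I'll back off and check the knob's position.

```bash
python3 - <<'E'
from bench import *
import numpy as np,cv2
from h import *
print(env.move_straight([537,-37,119.5],velocity=30,max_force=25),sensors.get_obs()["eef_pos"])
env.sleep(.3)
env.move_straight([480,-37,119.5],velocity=200); env.move_straight([420,-37,330],velocity=300)
env.reach([380,-200,380],sensors.get_obs()["tool_rot"])
for n,b in(("top",(180,205,220,250)),("scene",(140,200,220,280))):
    c=vision.capture(n); np.savez(n+"2.npz",**c); o=orange(c,b); print(n,len(o),np.nanmedian(o,0).round(1))
    if n=="top":cv2.imwrite("pics/t2.png",cv2.resize(c["img"][130:240,180:310,::-1],None,fx=5,fy=5,interpolation=cv2.INTER_CUBIC))
print(sensors.get_obs()["time_s"])
for k in range(4):
    for dx in (0,np.pi):
        a=k*np.pi/8+dx/2; j=solver.ik([581,48,260],[0,np.cos(a),np.sin(a),0]); print(round(a,2),None if j is None else np.round(j,2))
E
```

```text
True [532.03615886 -37.22082448 118.61339845]
top 31 [581.6  50.5 216.4]
scene 63 [997.3 319.3  74.1]
10.575
0.0 [-0.82  0.41  0.91  1.68 -0.34  1.22 -1.41]
1.57 [-0.96  0.52  1.15  1.68 -0.49  1.27  1.87]
0.39 [-0.82  0.41  0.9   1.68 -0.34  1.22 -0.62]
1.96 [-0.77  0.39  0.84  1.68 -0.3   1.21  2.49]
0.79 [-0.85  0.42  0.96  1.68 -0.37  1.23  0.19]
2.36 [ 0.66  0.5  -1.08  1.63  0.45  1.29  2.64]
1.18 [-0.91  0.47  1.05  1.68 -0.42  1.25  1.02]
2.75 [-0.84  0.42  0.94  1.68 -0.35  1.22 -2.18]
```

View pics/t2.png

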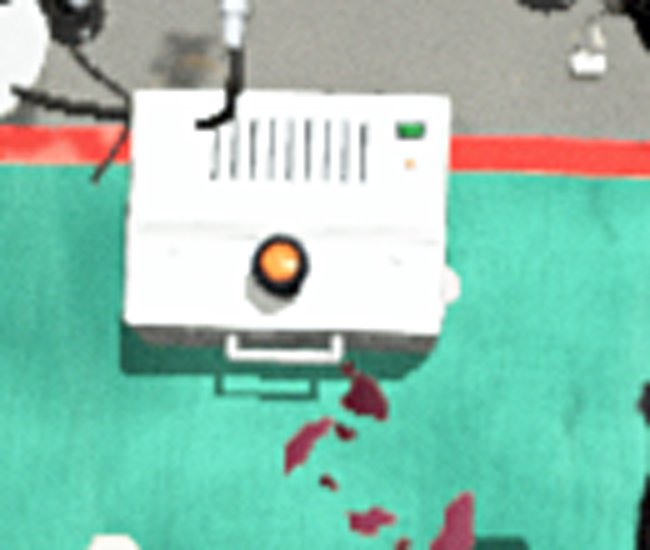

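The door is shut and the knob is at (581.7, 50, 202). Positive j7 turns the tool anticlockwise, which is backward. So I'll grip near j7 = -2.65, press, and turn in steps until the drop.

```bash
python3 - <<'E'
from bench import *
import numpy as np
ob=sensors.get_obs
q=[0,np.cos(2.75),np.sin(2.75),0]
set_gripper(80,30)
env.reach([581.7,49.7,290],q)
j=np.array(ob()["joint_positions"]);print(j.round(2),ob()["time_s"]); j[6]=-2.65; env.move_joints(j)
env.move_straight([581.7,49.7,184],velocity=120)
print(ob()["joint_positions"].round(2))
set_gripper(20,30); o=ob();print("grip",o["width"],o["grasp_force"],o["eef_pos"].round(1),o["wrist_force"].round(1),o["time_s"])
w0=o["wrist_force"][2]
hit=env.move_straight([581.7,49.7,168],velocity=15,max_force=6); env.sleep(.2)
o=ob();print("press",hit,o["eef_pos"].round(1),o["wrist_force"].round(1),o["time_s"])
np.save("w0.npy",w0)
j=np.array(o["joint_positions"]);mx=-9
for i in range(30):
    j[6]+=.14
    if j[6]>2.75: break
    env.move_joints(j); o=ob(); f=o["wrist_force"][2]-w0; mx=max(mx,f)
    print(round(j[6],2),round(f,1),round(o["eef_pos"][2],1),round(o["time_s"],1))
    if mx-f>2.5: print("DROP");break
    if f>16: print("too much");break
E
```

```text
[-0.84  0.38  0.92  1.64 -0.32  1.28 -2.21] 14.0167
[-0.78  0.49  0.86  1.76 -0.41  1.08 -2.58]
grip 43.38830290059267 30.000168085098267 [581.9  49.8 184.1] [1.9 0.7 1.2] 16.225
press True [581.9  49.9 171.5] [-0.8  0.5  4.8] 17.225
-2.43 4.5 171.5 17.5
-2.29 5.8 171.5 17.8
-2.15 5.2 171.5 18.0
-2.01 5.4 171.4 18.3
-1.87 5.0 171.4 18.6
-1.73 4.2 171.4 18.8
-1.59 5.0 171.5 19.1
-1.45 5.0 171.5 19.4
-1.31 5.4 171.6 19.6
-1.17 5.6 171.7 19.9
-1.03 6.1 171.8 20.2
-0.89 5.9 171.8 20.4
-0.75 6.5 171.9 20.7
-0.61 0.4 171.5 21.0
DROP
```

The drop came at j7 ≈ -0.65, with the force falling from 6.5 to 0.4 N. Now I'll press 3 mm and turn forward to the end of the stroke. After that I'll regrip, press again and finish the turn.

```bash
python3 - <<'E'
from bench import *
import numpy as np
ob=sensors.get_obs; w0=float(np.load("w0.npy"))
def say(t):
    o=ob();print(t,o["joint_positions"][6].round(2),o["eef_pos"].round(1),(o["wrist_force"]).round(1),"fz",round(o["wrist_force"][2]-w0,1),round(o["time_s"],1),round(o["width"],1));return o
def press(dz,mf):
    p=np.array(ob()["eef_pos"]);p[:2]=[581.7,49.7];p[2]-=dz
    return env.move_straight(p,velocity=10,max_force=mf)
def turn(to):
    j=np.array(ob()["joint_positions"])
    while abs(j[6]-to)>1e-3:
        j[6]+=np.clip(to-j[6],-.6,.6); env.move_joints(j); say(" t")
env.sleep(.2);say("start")
print(press(3,10));say("pressed")
turn(-2.72)
say("stroke1 end")
set_gripper(75,30);say("open")
j=np.array(ob()["joint_positions"]);j[6]=1.43;env.move_joints(j);env.sleep(.2);o=say("rewound")
w0=o["wrist_force"][2]
set_gripper(20,30);say("regrip")
print(press(5,12));say("pressed")
np.save("w1.npy",w0)
E
```

```text
start -0.61 [582.1  48.1 171.5] [ 2.2 -7.3  1.1] fz -0.0 21.2 43.7
False
pressed -0.6 [581.9  48.  168.6] [ 2.5 -7.   2.6] fz 1.4 21.6 43.2
 t -1.2 [581.8  48.4 168.5] [-1.2  3.4  4.7] fz 3.6 22.3 43.6
 t -1.8 [582.1  48.8 168.5] [0.6 6.2 2.8] fz 1.7 22.9 43.3
 t -2.4 [582.5  49.2 168.6] [3.4 7.8 1. ] fz -0.1 23.6 43.7
 t -2.72 [582.6  49.1 168.7] [3.7 9.3 1.9] fz 0.8 24.0 43.6
stroke1 end -2.72 [582.6  49.1 168.7] [3.7 9.3 1.9] fz 0.8 24.0 43.6
open -2.72 [581.9  47.9 168.5] [ 0.8 -0.9  0.8] fz -0.3 24.7 74.9
rewound 1.43 [581.9  47.9 168.5] [-0.1  0.2 -0.2] fz -1.4 28.5 75.0
regrip 1.43 [582.   48.3 168.6] [1.5 2.  0.7] fz 0.9 29.1 43.8
False
pressed 1.43 [582.   48.5 163.9] [ 0.9 -4.1  7.1] fz 7.3 29.7 43.6
```

```bash
python3 - <<'E'
from bench import *
import numpy as np,cv2
from h import *
ob=sensors.get_obs; w0=float(np.load("w1.npy"))
def say(t):
    o=ob();print(t,o["joint_positions"][6].round(2),o["eef_pos"].round(1),o["wrist_force"].round(1),"fz",round(o["wrist_force"][2]-w0,1),"mz",o["moment"][2].round(2),round(o["time_s"],1),round(o["width"],1));return o
env.sleep(.1);say("start")
j=np.array(ob()["joint_positions"]);end=-2.72
while j[6]>end+1e-3:
    j[6]=max(end,j[6]-.6); env.move_joints(j); o=say(" t")
    if o["wrist_force"][2]-w0<2 and j[6]>end+.3:
        p=np.array(o["eef_pos"]);p[2]-=1.5
        env.move_straight(p,velocity=10,max_force=8);say("follow"); a=j[6]; j=np.array(ob()["joint_positions"]);j[6]=a
env.sleep(.2);say("end")
for n in("scene","top"):
    c=vision.capture(n);np.savez(n+"3.npz",**c)
    P=cloud(c); h=cv2.cvtColor(c["img"],cv2.COLOR_RGB2HSV)
    m=(h[...,0]<24)&(h[...,1]>130)&(h[...,2]>80)&(np.hypot(P[...,0]-582,P[...,1]-50)<30)&(P[...,2]>150)
    print(n,m.sum(),np.nanmedian(P[m],0) if m.any() else "")
    if n=="scene":cv2.imwrite("pics/s3.png",cv2.resize(c["img"][125:225,200:300,::-1],None,fx=6,fy=6,interpolation=cv2.INTER_CUBIC))
E
```

```text
start 1.43 [582.   48.5 163.9] [-1.4 -3.9  6.2] fz 6.5 mz -0.0 29.8 43.1
 t 0.83 [582.2  48.6 164.1] [-0.5  0.4  6.8] fz 7.0 mz 0.0 30.5 43.4
 t 0.23 [582.3  48.8 164.1] [0.2 1.8 7.4] fz 7.6 mz 0.02 31.1 44.0
 t -0.37 [582.4  48.8 164.2] [1.7 2.2 6.1] fz 6.3 mz -0.03 31.8 43.6
 t -0.97 [582.5  48.7 164.2] [1.9 2.5 6.2] fz 6.4 mz -0.07 32.4 43.5
 t -1.57 [582.5  48.6 164.2] [3.7 1.  4.8] fz 5.0 mz -0.03 33.1 43.7
 t -2.16 [582.6  48.3 164.2] [ 6.5 -1.1  4.6] fz 4.8 mz -0.02 33.7 43.3
 t -2.71 [582.5  48.  164.1] [ 5.  -0.8  4.3] fz 4.5 mz -0.01 34.3 43.6
end -2.71 [582.5  48.  164.1] [ 5.4 -1.6  3.9] fz 4.1 mz -0.03 34.5 43.4
scene 13 [582.65220072  48.84932297 195.91690258]
top 0
```

View pics/s3.png

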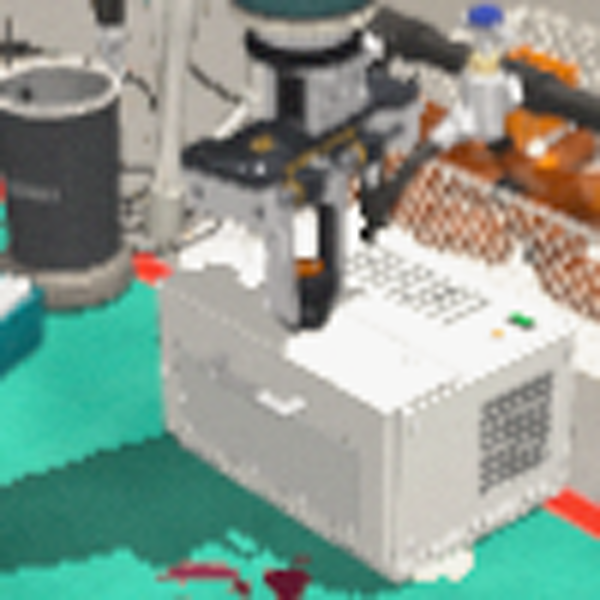

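The gripper is holding the knob with the orange disc about 18 mm below its raised height. I'll average several depth frames, with the raised-knob frame as reference, to confirm the engagement.

```bash
python3 - <<'E'
from bench import *
import numpy as np,cv2
from h import *
def pts(c):
    P=cloud(c); h=cv2.cvtColor(c["img"],cv2.COLOR_RGB2HSV)
    return P[(h[...,0]<24)&(h[...,1]>130)&(h[...,2]>80)&(np.hypot(P[...,0]-582,P[...,1]-50)<30)&(P[...,2]>150)]
for n in("scene2","top2"):
    a=pts(dict(np.load(n+".npz"))); print(n,len(a),a.mean(0) if len(a) else "",np.median(a,0) if len(a) else "")
Z=[]
for i in range(15):
    a=pts(vision.capture("scene")); Z.append([len(a),*np.median(a,0)])
Z=np.array(Z);print(Z.mean(0),Z[:,3].std(),sensors.get_obs()["wrist_force"],sensors.get_obs()["time_s"])
E
```

```text
scene2 16 [582.20253129  45.93447283 215.63228831] [581.99403946  47.46458512 215.7874706 ]
top2 43 [583.23386224  49.73600195 216.23853434] [585.23004463  50.3003693  216.40572522]
[ 14.06666667 583.66258561  49.06929213 195.96790867] 0.5302566748794548 [ 4.51026889 -2.46380319  3.48296849] 35.3833
```

```bash
python3 - <<'E'
from bench import *
print(sign_off())
E
```

```text
the job is handed in; nothing more can be done
None
```

I shut the door, felt the thread drop, turned the knob forward about one full turn (bolt tip an estimated 12–13 mm below the nut mouth, against the 13.3 mm limit), and handed the job in at about 35 s with the knob still gripped; no verdict came back.

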